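# Open the tea-carton rack for restocking

### The arm

A 7-joint arm with a two-finger parallel gripper is mounted at the origin on the work surface. World frame = base frame: x ahead of the robot, y to its left, z up, the work surface at z = 0. Lengths are in mm, angles in degrees, forces in N, time in s.
With the tool pointing down it reaches from about 425 to 875 mm from the base axis. Payload 4.7 kg.
Tool frame: the origin (TCP) lies between the finger pads; the fingertips stand 8 mm ahead of it and the grasp point (between the pads) lies 11 mm behind it; z points along the fingers, y is the direction in which the jaws open and shut (so a half turn about z gives the same grasp; the last joint's range is limited). The gripper opens to 85 mm and grips with 20 to 120 N. Pads are 22 mm wide; open, the fingers measure 114 mm over their backs; the gripper's body (76 mm by 85 mm) begins 54 mm behind the grasp point. The pads swing forward as they close: fully open they stand 13 mm farther back than shut.
Start: joints at [76.839, 18.392, -4.016, 83.108, 1.295, 78.541, -3.26], TCP at [156.883, -630.802, 239.349] pointing down, gripper open.
Joint ranges: [-163.93, 163.93], [-17.29, 119.83], [-79.2, 71.16], [3.27, 140.29], [-89.18, 269.18], [5.43, 117.66], [-154.24, 154.24]. Speed limits (degrees/s): [147.25, 147.25, 180, 180, 180, 180, 180].

### API

Orientations are given as [roll, pitch, yaw] about the fixed x, y, z axes, in that order (R = Rz(yaw) Ry(pitch) Rx(roll)).
In Python, from workcell import bot gives the robot as it stands.
- The arm moves only by the shell command python3 -m crank 'ROWS' [FORCE]. ROWS is JSON, a list of rows, each a list of 3 entries, a list of its own where there are three numbers: the shift along the world's x, y, z as a fraction of full scale, then the turn, a rotation vector about the world's x, y, z as a fraction of full scale, then the opening, from 0 (shut) to 1 (fully open). In form: [[[tx, ty, tz], [wx, wy, wz], hand], ...]. A call has exactly 10 rows; each row shifts and turns the commanded pose from where the row before left it; what a row does not reach is not made up. Full scale, the value 1, is 1 m for a shift and 0.1 rad for a turn. A row lasts 1/8 s, in which the tool goes at most 62.5 mm and 10.7 degrees, less where a joint would pass 70% of its speed; a pose out of reach is approached as far as the arm can. A call with a number of a shift or a turn outside -1 to 1 is refused whole. A call with a gripper value outside its range is refused whole. The fingers move at their own pace and stop on an object; FORCE is the grip in N (left out, the last holds). Time passes only in rows, so rows that do not move let the fingers close, or fill a call up. It gives the time, the measured TCP pose, the force and the opening at its end, in the units of the state.
- bot.read_state(): the state, without advancing time (a new reading comes with each control period).
- bot.read_camera(name): name is "scene" or "top"; returns a dict with "color" (480x640x3 uint8, blue, green, red), "range_z" (480x640 float32, mm along the optical axis (not along the pixel's ray), 0 where there is no reading), "K" (3x3 intrinsics, pixels), "dist" ([k1, k2, p1, p2, k3] as OpenCV has them; the pictures are not rectified), "rvec" (rotation vector, rad) and "tvec" (3), from world to camera coordinates, as OpenCV has them. Camera axes: x right, y down, z forward; pixel columns grow to the right and rows downward; lengths in mm; the calibration is good to about 2 mm. A picture is of the moment at which its call begins.
- bot.hand_in(): hands the job in, once; it reports no verdict.
The state is a dict: "time_s": time; "joint_pos": joint angles; "qvel": joint speeds; "joint_efforts": joint torques, N m; "position": TCP position; "orientation": TCP orientation; "wrist_force": force on the tool from outside, world axes, zero at the start; "wrist_torque": the same for the moment, N m; "width": finger opening in mm.
Only numpy, scipy, OpenCV 4.12 (cv2) and the standard library are available. Lean on these libraries where they do the work, as an engineer would, in place of code of your own. Each camera call takes 0.05 s, during which the arm holds its last target.

### The job

Open up the tea-carton rack on the coffee counter for restocking, using only your fingertips and gripping nothing: press down the round-padded end of the rocker on top of the sliding stop to release its ratchet catch, push the stop by its front face (the side towards the cartons) all the way back to the far end of the rack, then press down the other, plain end of the rocker so the stop is locked again. Leave the two tea cartons in the rack, the mug and the sugar pot where they stand.

Things in the scene. Friction and masses are not known exactly. Their poses are not given: they have to be found in the camera images.
- rack: Dark steel rack fixed on the counter, 140 mm wide (x), from y = -200 to +170 mm. Origin on the counter, on its centre line. Cartons stand on its deck, 16 mm high, by the fixed end wall (100 mm high) at y = -193; end block 40 mm high at y = +152 to +166; wire guards 53 mm high at x = +-66. A rail of pins 10 mm apart lies in the deck's slot. The stop slides along y.
- stop (a joint): Sliding stop: aluminium box 100 mm wide (rack x), 44 thick (rack y), top 116 above the counter. Value in m: 0 nearest the cartons, 0.190 fully back. Its front face (to the cartons) is at rack y = -85 mm + value. Starts at 0.01 to 0.07. Locked, it moves only a few mm either way until its catch meets a pin; released, it slides with 3 N friction and stays where left.
- stop_front: The flat front plate of the stop, the one to push: 100 mm wide (its x), 6 mm thick (its y), from 18 to 116 mm above the counter. Origin at the centre of its lower edge; axes as the rack's. Its outer face, 3 mm from the origin, looks to -y, towards the cartons; push it to +y.
- stop_back: The plate on the opposite side of the stop, same size and axes; outer face looks to +y. Origin at the centre of its lower edge.
- rocker (a joint): Black rocker on top of the stop, 84 mm long (rack x), 24 wide, pivoted at its middle 124 mm above the counter. Value in rad: 0 = locked (padded end high), 0.30 = released (padded end fully down, plain end high). The catch frees beyond about 0.12. No spring: it stays where left; about 4 N tips it. With the stop short of fully back the catch may hit a pin and not lock.
- release_pad (a point): Centre of the top of the round raised steel pad (22 mm across, 5 mm high) on the rocker's end at +x of the rack, 31 mm from the pivot; moves with the rocker and the stop. About 140 mm above the counter when locked, 130 mm when fully pressed.
- lock_end (a point): Point on the top of the rocker's plain flat end, at -x of the rack, 33 mm from the pivot; moves with the rocker and the stop. About 125 mm above the counter when locked, 135 mm when released.
- carton_a: Loose tea carton, 100 (rack x) x 45 (rack y) x 60 mm high, standing on the deck by the fixed end wall, its top 76 mm above the counter. Origin at the centre of its underside. Leave alone.
- carton_b: Loose tea carton of the same size, standing between the first carton and the stop, its top 76 mm above the counter. Origin at the centre of its underside. Leave alone.
- mug: White mug, 80 mm across, 90 mm high, on the counter on the far side of the rack. Origin at the centre of its underside. Leave alone.
- sugar_pot: White sugar pot with a steel lid, 64 mm across, 85 mm high, on the counter on the robot's side of the rack, near the carton end. Origin at the centre of its underside. Leave alone.

How it is judged:
By the outcome, as a careful person would: the job done as asked, in the order asked, and still so for the second after the job is handed in, with the robot touching nothing.
It also fails if it takes over 45 s, if anything falls off the work surface, if the arm or the gripper's body presses on something with over 40 N, if the wrist force passes 120 N, or if a joint passes its speed limit or range.

## Working session

There is one attempt and no reset: what is moved stays moved. The work goes in short steps, Python scripts to look and compute and a shell command to move; the robot and the scene stay as the last step left them, time stands still between calls to the robot, and variables do not carry over. Pictures are saved under pics/ and viewed, and the job is handed in when it is done.

```bash
mkdir -p pics; ls; python3 - <<'E'
from workcell import bot
import cv2,numpy as np
s=bot.read_state()
for k,v in s.items(): print(k,v)
for n in("scene","top"):
    c=bot.read_camera(n)
    cv2.imwrite(f"pics/{n}0.png",c["color"])
    np.savez(f"{n}0.npz",**c)
    R=cv2.Rodrigues(np.array(c["rvec"]))[0]
    print(n,c["K"],c["dist"],(-R.T@np.array(c["tvec"]).ravel()).round(1),R.round(2).tolist())
E
```

```text
pics
time_s 0.0
joint_pos [76.83899231 18.43784443 -4.01392121 83.17443699  1.29521794 78.53975656
 -3.26118528]
qvel [-0.00402316 -0.0646943   0.01446198  0.13363617  0.00973091  0.03829863
 -0.02178399]
joint_efforts [ 6.55801796e-04 -4.93577707e+01 -3.82427266e-01 -3.14332795e+01
  1.27344884e-02  1.11382265e-02 -2.36070184e-05]
position [ 156.71733855 -630.29720455  238.24110198]
orientation [-1.79893208e+02  6.42214433e-03  1.39680831e+01]
wrist_force [ 0.44128275 -1.15924528 -0.09308651]
wrist_torque [-0.02243341  0.00616153 -0.04244173]
width 85.1376478056861
scene [[499.01780359   0.         318.58789695]
 [  0.         499.01780359 243.55409193]
 [  0.           0.           1.        ]] [-0.01112024  0.          0.          0.          0.        ] [ 836.7 -500.   775.7] [[0.86, 0.51, -0.01], [0.4, -0.7, -0.59], [-0.31, 0.51, -0.8]]
top [[508.31792291   0.         328.23131501]
 [  0.         508.31792291 248.20225914]
 [  0.           0.           1.        ]] [0.04490565 0.         0.         0.         0.        ] [449.7 -63.3 882.3] [[0.01, -1.0, 0.05], [-0.98, -0.02, -0.18], [0.18, -0.04, -0.98]]
```

View pics/scene0.png

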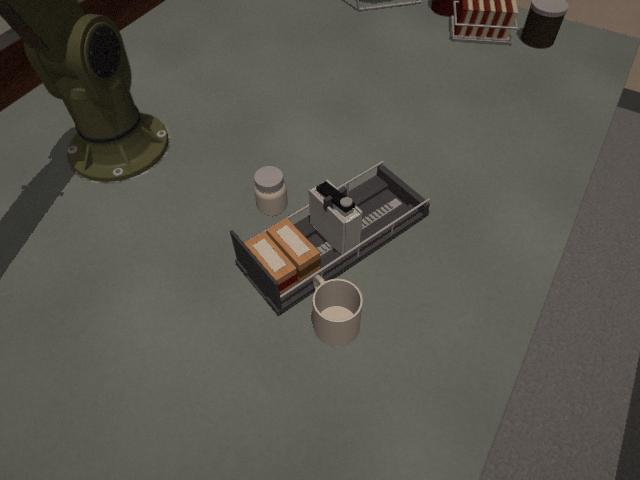

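View pics/top0.png

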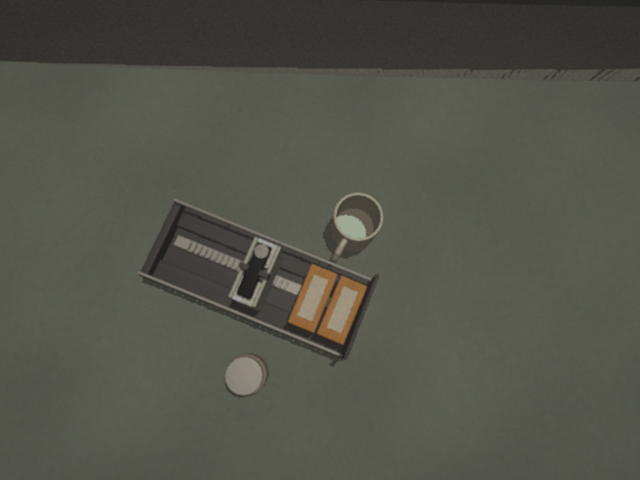

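The scene view shows the rack with cartons at (280,250), the stop at (335,215) and its pad at (347,203). In the top view the pad is at (262,251), the rocker's plain end at (249,290), the cartons at (312,298) and (343,310), the mug at (358,217) and the pot at (245,375). Next I'll measure these positions.

```bash
cat > h.py <<'E'
import cv2,numpy as np
def cam(c):
    R=cv2.Rodrigues(np.array(c["rvec"],float))[0]; t=np.array(c["tvec"],float).ravel()
    return R,t
def cloud(c):
    R,t=cam(c); h,w=c["range_z"].shape
    u,v=np.meshgrid(np.arange(w),np.arange(h))
    p=cv2.undistortPoints(np.stack([u,v],-1).reshape(-1,1,2).astype(float),c["K"],c["dist"]).reshape(h,w,2)
    z=c["range_z"].astype(float)
    P=np.dstack([p[...,0]*z,p[...,1]*z,z])
    return (P-t)@R
def ray(c,uv,z):
    R,t=cam(c); p=cv2.undistortPoints(np.array(uv,float).reshape(-1,1,2),c["K"],c["dist"]).reshape(-1,2)
    d=np.c_[p,np.ones(len(p))]@R; o=-R.T@t
    return o+d*((z-o[2])/d[:,2])[:,None]
E
python3 - <<'E'
from h import *
for n in("scene","top"):
    c=dict(np.load(f"{n}0.npz"));W=cloud(c);ok=c["range_z"]>0
    reg=ok&(W[...,0]>300)&(W[...,0]<700)&(W[...,1]>-300)&(W[...,1]<300)
    print(n,ok.mean(), "table z",np.median(W[...,2][reg&(W[...,2]<12)]))
    for a,b,l in((70,82,'carton'),(108,120,'stoptop'),(121,150,'rocker'),(134,150,'pad'),(93,104,'wall')):
        m=reg&(W[...,2]>a)&(W[...,2]<b)
        P=W[m]
        if len(P)<5: print(l,len(P));continue
        r=cv2.minAreaRect(P[:,:2].astype(np.float32))
        print(l,len(P),"med",np.median(P,0).round(1),"rect",np.round(r[0],1),np.round(r[1],1),round(r[2],1))
c=dict(np.load("top0.npz"));im=c["color"][180:380,120:400]
im=cv2.convertScaleAbs(im,alpha=1.8);cv2.imwrite("pics/topz.png",cv2.resize(im,None,fx=2.8,fy=2.8,interpolation=cv2.INTER_CUBIC))
c=dict(np.load("scene0.npz"));im=c["color"][150:350,210:450]
im=cv2.convertScaleAbs(im,alpha=1.8);cv2.imwrite("pics/scenez.png",cv2.resize(im,None,fx=3,fy=3,interpolation=cv2.INTER_CUBIC))
E
```

```text
scene 0.996044921875 table z -1.685592510023968
carton 3374 med [ 522.2 -100.9   74.6] rect [532.8 -68.3] [210.  338.7] 82.2
stoptop 576 med [572.    1.3 111.3] rect [557.9  13.8] [ 47.4 100.9] 67.4
rocker 587 med [562.3   9.4 128.6] rect [558.4  14.3] [46.5 82.5] 84.8
pad 110 med [586.5   0.7 137.4] rect [586.    1.8] [20.5 22.7] 61.8
wall 492 med [ 530.  -132.1   97.7] rect [517.6 -62.6] [198.8 139.1] 73.9
top 0.9959537760416667 table z 0.9981795434780094
carton 3994 med [ 513.9 -101.5   77. ] rect [516.5 -79.4] [180.5 363.4] 48.1
stoptop 919 med [548.5  11.3 114.5] rect [555.9  12.7] [ 45.5 100.1] 67.9
rocker 1009 med [555.4  12.8 131. ] rect [555.5  13.2] [45.7 82. ] 86.6
pad 243 med [581.6   2.5 139.4] rect [573.3   5.9] [41.9 44.4] 70.7
wall 447 med [ 500.5 -144.8  100. ] rect [580.3 -87.3] [197.5 251.2] 66.1
```

View pics/topz.png

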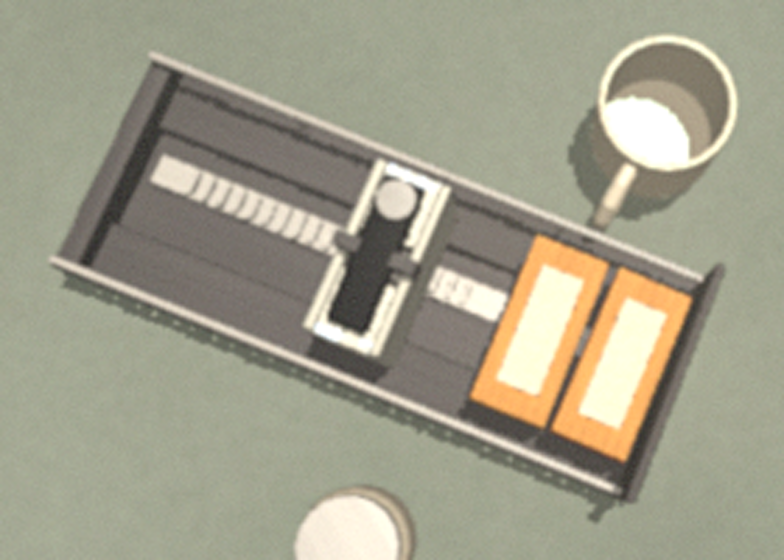

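View pics/scenez.png

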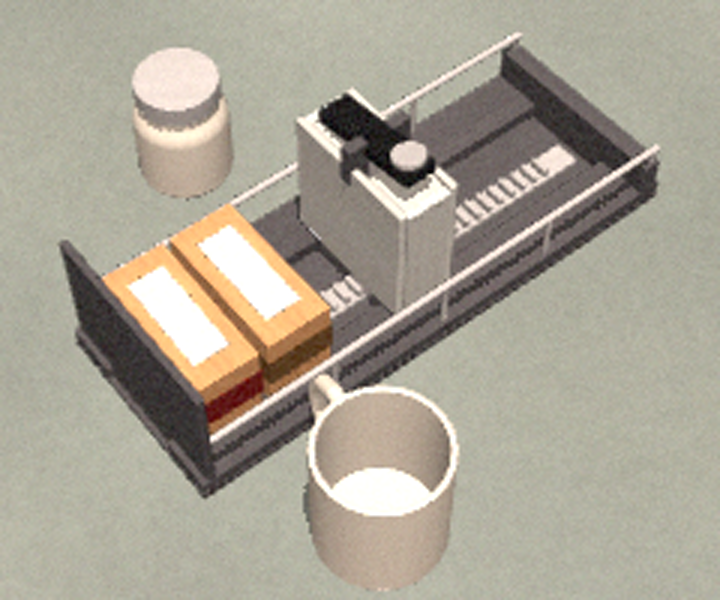

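```bash
cat > m.py <<'E'
from h import *
def meas(c,yaw,ctr=(557,13)):
    W=cloud(c);ok=c["range_z"]>0
    a=np.deg2rad(yaw);ex=np.array([np.cos(a),np.sin(a)]);ey=np.array([-np.sin(a),np.cos(a)])
    d=W[...,:2]-np.array(ctr);X=d@ex;Y=d@ey
    return W,X,Y,ok
E
python3 - <<'E'
from m import *
yaw=-22.4
for n in("scene","top"):
    c=dict(np.load(f"{n}0.npz"));W,X,Y,ok=meas(c,yaw);Z=W[...,2]
    def pr(l,m): print(n,l,m.sum(),"X",np.percentile(X[m],[1,50,99]).round(1),"Y",np.percentile(Y[m],[1,50,99]).round(1),"Z",np.percentile(Z[m],[5,50,95]).round(1))
    b=ok&(abs(X)<75)
    pr("wall",b&(Z>90)&(Z<104)&(Y<-60))
    pr("stop",b&(Z>108)&(Z<119)&(abs(Y)<40))
    pr("end",b&(Z>35)&(Z<43)&(Y>80)&(Y<220)&(abs(X)<55))
    pr("cart",b&(Z>72)&(Z<80)&(Y<-30)&(Y>-180)&(abs(X)<60))
    pr("pad",b&(Z>136)&(Z<145)&(abs(X)<60))
    pr("guards",ok&(Z>48)&(Z<56)&(abs(X)<90)&(Y>30)&(Y<150))
    # yaw from stop and cartons, separately
    for l,m in(("stop",b&(Z>108)&(Z<119)&(abs(Y)<40)),("g+",ok&(Z>48)&(Z<58)&(X>55)&(X<90)&(Y>30)&(Y<150)),("g-",ok&(Z>48)&(Z<58)&(X<-55)&(X>-90)&(Y>30)&(Y<150))):
        P=W[m][:,:2].astype(np.float32)
        if len(P)>10:
            v=cv2.fitLine(P,cv2.DIST_HUBER,0,.01,.01).ravel();print(l,len(P),np.degrees(np.arctan2(v[1],v[0])))
E
```

```text
scene wall 328 X [-64.1   8.1  71.9] Y [-178.7 -175.8 -171.3] Z [91.2 97.3 99.7]
scene stop 566 X [-48.7  22.6  50.6] Y [-21.9 -10.3  22.6] Z [108.7 111.2 115.8]
scene end 297 X [-53.7   2.5  53. ] Y [169.1 175.7 184.3] Z [35.8 37.9 40. ]
scene cart 2361 X [-46.8   4.7  51.9] Y [-177.7 -123.5  -73.4] Z [72.6 74.5 76.6]
scene pad 87 X [20.1 31.  40.5] Y [-8.9  1.1 11. ] Z [136.3 137.6 139.4]
scene guards 220 X [-69.6  64.3  68.5] Y [ 33.2  93.9 148.2] Z [48.4 50.4 52.7]
stop 566 -11.523762
g+ 136 68.20339
g- 84 68.61358
top wall 394 X [-66.9  -1.2  69. ] Y [-179.1 -175.2 -171.9] Z [ 94.3 100.1 102.5]
top stop 902 X [-50.4  -9.8  48.2] Y [-23.   -9.8  21.5] Z [111.  114.4 118. ]
top end 570 X [-53.9  -0.2  53.3] Y [168.3 175.1 182.9] Z [36.7 40.4 42.4]
top cart 3549 X [-48.4  -0.4  49.6] Y [-167.8 -123.6  -74.1] Z [74.6 76.9 79.2]
top pad 183 X [12.3 28.4 38.4] Y [-12.   -0.3  10.1] Z [137.  140.1 142.8]
top guards 444 X [-71.1 -66.1  66. ] Y [ 32.1  91.  149.2] Z [50.3 52.7 55.3]
stop 902 -26.410769
g+ 216 68.94278
g- 232 68.25077
```

Rack yaw is about -22°. The stop centre is at (557,13), which puts the stop value near 46 mm, so about 144 mm of travel remains. The pad is at (585,1.5). I'll move above it with the fingers shut and the jaw axis along rack x.

```bash
python3 -m crank '[[[0.0214,0.0316,0],[0,0,0.47],0],[[0.0214,0.0316,0],[0,0,0.47],0],[[0.0214,0.0316,0],[0,0,0.47],0],[[0.0214,0.0316,0],[0,0,0.47],0],[[0.0214,0.0316,0],[0,0,0.47],0],[[0.0214,0.0316,0],[0,0,0.47],0],[[0.0214,0.0316,0],[0,0,0.47],0],[[0.0214,0.0316,0],[0,0,0.47],0],[[0.0214,0.0316,0],[0,0,0.47],0],[[0.0214,0.0316,0],[0,0,0.47],0]]'
```

```text
time_s: 1.35
position: [372.2, -312.6, 239.4]
orientation: [180.0, 0.0, 41.1]
wrist_force: [-0.4, -0.4, 0.2]
width: 0.4
```

```bash
python3 -m crank '[[[0.0236,0.035,0],[0,0,0.52],0],[[0.0236,0.035,0],[0,0,0.52],0],[[0.0236,0.035,0],[0,0,0.52],0],[[0.0236,0.035,0],[0,0,0.52],0],[[0.0236,0.035,0],[0,0,0.52],0],[[0.0236,0.035,0],[0,0,0.52],0],[[0.0236,0.035,0],[0,0,0.52],0],[[0.0236,0.035,0],[0,0,0.52],0],[[0.0236,0.0363,0],[0,0,0.52],0],[[0,0,0],[0,0,0],0]]'; python3 - <<'E'
from workcell import bot
import cv2
s=bot.read_state();print(s["joint_pos"].round(1) if hasattr(s["joint_pos"],"round") else s["joint_pos"],s["position"])
c=bot.read_camera("scene");im=cv2.convertScaleAbs(c["color"][50:350,200:500],alpha=1.8);cv2.imwrite("pics/s1.png",cv2.resize(im,None,fx=2,fy=2))
E
```

```text
time_s: 2.6
position: [583.9, 7.5, 239.3]
orientation: [-179.9, -0.2, 68.2]
wrist_force: [0.8, 0.3, -0.7]
width: -0.1
[ 32.7  14.4 -42.2  91.7   9.7  77.6 -32.5] [583.90583965   7.53101049 239.28376504]
```

View pics/s1.png

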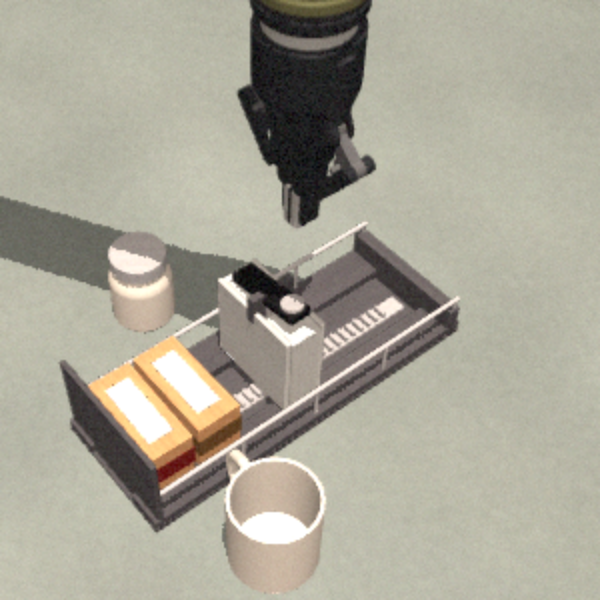

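The shut fingertips hang above the rack at about (300,222), and the pad is at (292,305) in this crop. TCP y reads 7.5 against the 1.5 I commanded, so I'll correct that as I descend.

```bash
python3 -m crank '[[[0.001,-0.001,-0.01],[0,0,0],0],[[0.001,-0.001,-0.01],[0,0,0],0],[[0,-0.001,-0.01],[0,0,0],0],[[0,0,-0.01],[0,0,0],0],[[0,0,-0.01],[0,0,0],0],[[0,0,-0.01],[0,0,0],0],[[0,0,-0.01],[0,0,0],0],[[0,0,-0.005],[0,0,0],0],[[0,0,0],[0,0,0],0],[[0,0,0],[0,0,0],0]]'
```

```text
time_s: 3.9
position: [585.6, -1.4, 164.7]
orientation: [180.0, -0.0, 67.7]
wrist_force: [-0.2, 0.4, -0.4]
width: 0.1
```

```bash
python3 -m crank '[[[0,0.001,-0.003],[0,0,0],0],[[0,0.001,-0.003],[0,0,0],0],[[0,0.001,-0.003],[0,0,0],0],[[0,0,-0.003],[0,0,0],0],[[0,0,-0.002],[0,0,0],0],[[0,0,-0.002],[0,0,0],0],[[0,0,-0.002],[0,0,0],0],[[0,0,-0.002],[0,0,0],0],[[0,0,-0.002],[0,0,0],0],[[0,0,0],[0,0,0],0]]'
```

```text
time_s: 5.15
position: [586.4, 1.1, 142.9]
orientation: [179.9, -0.0, 67.7]
wrist_force: [3.4, -0.9, 4.6]
width: 0.4
```

Contact at about 4.6 N, which fits the rocker tipping. I'll press further until it bottoms out.

```bash
python3 -m crank '[[[0,0,-0.001],[0,0,0],0],[[0,0,-0.001],[0,0,0],0],[[0,0,-0.001],[0,0,0],0],[[0,0,-0.001],[0,0,0],0],[[0,0,-0.001],[0,0,0],0],[[0,0,-0.001],[0,0,0],0],[[0,0,0],[0,0,0],0],[[0,0,0],[0,0,0],0],[[0,0,0],[0,0,0],0],[[0,0,0],[0,0,0],0]]'
```

```text
time_s: 6.4
position: [587.5, 0.7, 138.6]
orientation: [179.7, -0.0, 67.7]
wrist_force: [4.2, -3.1, 10.8]
width: 0.0
```

Bottomed at TCP z 138.6 with 10.8 N. I'll lift and go to the front side of the stop, then look.

```bash
python3 -m crank '[[[0,0,0.01],[0,0,0],0],[[0,0,0.015],[0,0,0],0],[[0,0,0.015],[0,0,0],0],[[0,0,0.01],[0,0,0],0],[[-0.012,-0.007,0],[0,0,0],0],[[-0.012,-0.008,0],[0,0,0],0],[[-0.012,-0.009,0],[0,0,0],0],[[-0.012,-0.009,0],[0,0,0],0],[[0,0,0],[0,0,0],0],[[0,0,0],[0,0,0],0]]'; python3 - <<'E'
from workcell import bot
from m import *
s=bot.read_state();print(s["position"],s["wrist_force"])
for n in("scene","top"):
    c=bot.read_camera(n);np.savez(n+"2.npz",**c);W,X,Y,ok=meas(c,-22.0);Z=W[...,2]
    for l,x0 in(("pad",31),("lock",-33)):
        m=ok&(np.hypot(X-x0,Y)<8)&(Z>118)&(Z<150);print(n,l,m.sum(),np.median(Z[m]) if m.any() else 0)
    im=cv2.convertScaleAbs(c["color"][100:350,120:460],alpha=1.8);cv2.imwrite(f"pics/{n}2.png",cv2.resize(im,None,fx=2.3,fy=2.3))
E
```

```text
time_s: 7.65
position: [537.5, -31.4, 186.5]
orientation: [180.0, -0.0, 67.7]
wrist_force: [-1.0, 0.4, 0.1]
width: 0.0
[537.4935045  -31.44368585 186.52140232] [-0.99608521  0.43387826  0.05163248]
scene pad 53 128.4501458803651
scene lock 43 132.88803354254648
top pad 0 0
top lock 0 0
```

View pics/scene2.png

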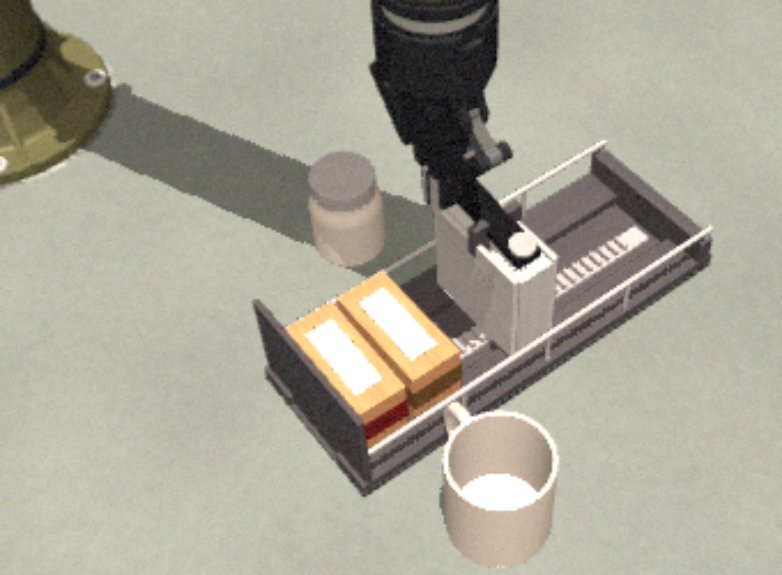

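The rocker is released: pad 130 mm and lock end 134.5 mm after correcting for the scene camera's bias. In the crop the pad sits at (522,243), the stop has not moved, and the fingers hang left of it at about (435,190). I'll descend in front of the stop, keeping above carton-top height.

```bash
python3 -m crank '[[[0,0,-0.012],[0,0,0],0],[[0,0,-0.012],[0,0,0],0],[[0,0,-0.012],[0,0,0],0],[[0,0,-0.012],[0,0,0],0],[[0,0,-0.012],[0,0,0],0],[[0,0,-0.012],[0,0,0],0],[[0,0,-0.01],[0,0,0],0],[[0,0,-0.007],[0,0,0],0],[[0,0,0],[0,0,0],0],[[0,0,0],[0,0,0],0]]'
```

```text
time_s: 9.0
position: [537.6, -31.5, 97.7]
orientation: [180.0, -0.0, 67.7]
wrist_force: [0.8, -0.9, 0.2]
width: -0.0
```

```bash
python3 -m crank '[[[0.0015,0.0037,0],[0,0,0],0],[[0.0015,0.0037,0],[0,0,0],0],[[0.0015,0.0037,0],[0,0,0],0],[[0.0015,0.0037,0],[0,0,0],0],[[0.002,0.0049,0],[0,0,0],0],[[0.002,0.0049,0],[0,0,0],0],[[0.002,0.0049,0],[0,0,0],0],[[0.002,0.0049,0],[0,0,0],0],[[0.002,0.0049,0],[0,0,0],0],[[0.002,0.0049,0],[0,0,0],0]]'
```

```text
time_s: 10.25
position: [555.2, 13.1, 97.3]
orientation: [-180.0, 0.0, 67.7]
wrist_force: [-2.6, -2.3, 2.4]
width: 0.1
```

It slides freely at about 3 N. Continuing.

```bash
python3 -m crank '[[[0.003,0.0074,0],[0,0,0],0],[[0.003,0.0074,0],[0,0,0],0],[[0.003,0.0074,0],[0,0,0],0],[[0.003,0.0074,0],[0,0,0],0],[[0.003,0.0074,0],[0,0,0],0],[[0.003,0.0074,0],[0,0,0],0],[[0.003,0.0074,0],[0,0,0],0],[[0.003,0.0074,0],[0,0,0],0],[[0.003,0.0074,0],[0,0,0],0],[[0.003,0.0074,0],[0,0,0],0]]'
```

```text
time_s: 11.5
position: [585.3, 87.2, 97.2]
orientation: [-180.0, 0.0, 67.7]
wrist_force: [-4.4, -2.0, -0.3]
width: 0.1
```

```bash
python3 - <<'E'
from workcell import bot
from m import *
s=bot.read_state();p=np.array(s["position"]);a=np.radians(-22)
d=p[:2]-[557,13];print(p,"X",d@[np.cos(a),np.sin(a)],"Y",d@[-np.sin(a),np.cos(a)],s["wrist_force"])
for n in("scene","top"):
    c=bot.read_camera(n);W,X,Y,ok=meas(c,-22.0);Z=W[...,2]
    m=ok&(abs(X)<51)&(Z>110)&(Z<116)&(Y>20)&(Y<175)
    print(n,m.sum(),np.percentile(Y[m],[1,50,95,99]) if m.any() else 0)
E
```

```text
[585.31073565  87.22414404  97.2164682 ] X -1.5555967387593028 Y 79.42481620838437 [-4.369605   -1.95048871 -0.30999045]
scene 185 [ 68.48683021  98.86925601 132.82227869 134.85920412]
top 4 [70.28183086 70.65621638 71.5074963  71.60637031]
```

```bash
python3 -m crank '[[[0.0022,0.0056,0],[0,0,0],0],[[0.0022,0.0056,0],[0,0,0],0],[[0.0019,0.0046,0],[0,0,0],0],[[0.0019,0.0046,0],[0,0,0],0],[[0.0011,0.0028,0],[0,0,0],0],[[0.0011,0.0028,0],[0,0,0],0],[[0.0008,0.0019,0],[0,0,0],0],[[0.0004,0.0009,0],[0,0,0],0],[[0,0,0],[0,0,0],0],[[0,0,0],[0,0,0],0]]'
```

```text
time_s: 12.85
position: [596.9, 115.8, 97.2]
orientation: [-180.0, -0.0, 67.7]
wrist_force: [-0.5, -1.5, 0.0]
width: -0.0
```

```bash
python3 -m crank '[[[0.0004,0.0009,0],[0,0,0],0],[[0.0004,0.0009,0],[0,0,0],0],[[0.0004,0.0009,0],[0,0,0],0],[[0.0004,0.0009,0],[0,0,0],0],[[0,0,0],[0,0,0],0],[[0,0,0],[0,0,0],0],[[0,0,0],[0,0,0],0],[[0,0,0],[0,0,0],0],[[0,0,0],[0,0,0],0],[[0,0,0],[0,0,0],0]]'
```

```text
time_s: 14.1
position: [597.5, 117.3, 97.2]
orientation: [-179.9, 0.2, 67.7]
wrist_force: [-3.9, -5.6, 5.5]
width: -0.2
```

```bash
python3 -m crank '[[[0.0004,0.0009,0],[0,0,0],0],[[0.0004,0.0009,0],[0,0,0],0],[[0.0004,0.0009,0],[0,0,0],0],[[0.0004,0.0009,0],[0,0,0],0],[[0,0,0],[0,0,0],0],[[0,0,0],[0,0,0],0],[[0,0,0],[0,0,0],0],[[0,0,0],[0,0,0],0],[[0,0,0],[0,0,0],0],[[0,0,0],[0,0,0],0]]'; python3 - <<'E'
from workcell import bot
from m import *
for n in("scene","top"):
    c=bot.read_camera(n);W,X,Y,ok=meas(c,-22.0);Z=W[...,2]
    m=ok&(abs(X)<51)&(Z>109)&(Z<118)&(Y>20)&(Y<185)
    print(n,m.sum(),np.percentile(Y[m],[1,50,95,99]) if m.any() else 0)
    im=cv2.convertScaleAbs(c["color"][100:350,120:460],alpha=1.8);cv2.imwrite(f"pics/{n}3.png",cv2.resize(im,None,fx=2.3,fy=2.3))
E
```

```text
time_s: 15.35
position: [597.5, 117.3, 97.3]
orientation: [-179.8, 0.6, 67.6]
wrist_force: [-10.7, -13.3, 11.2]
width: -0.1
scene 257 [101.30231889 133.36917759 163.73663513 165.91374266]
top 23 [100.52928011 101.31648634 105.50666853 107.43458134]
```

View pics/scene3.png

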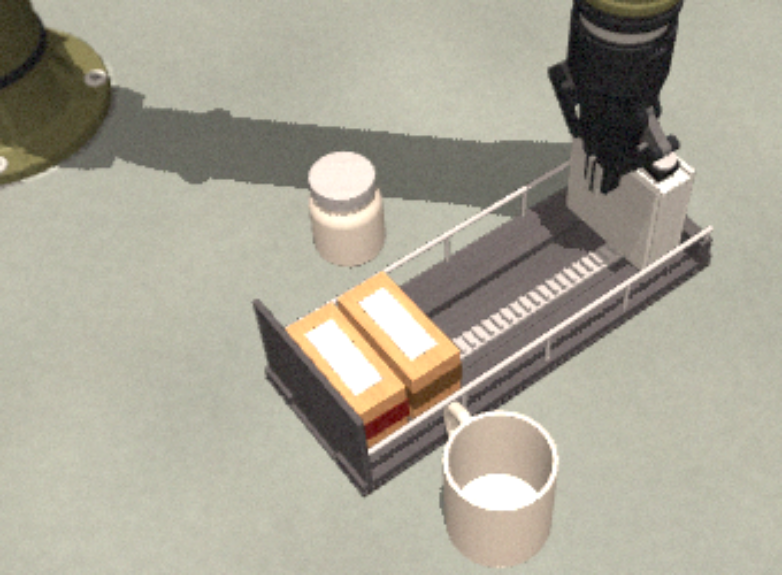

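The stop is against its hard end: 20 N with no further motion, and its back face is at the expected place. In the crop it stands by the end block at about (630,200). I'll back off, rise, and measure the lock end.

```bash
python3 -m crank '[[[-0.0035,-0.009,0],[0,0,0],0],[[-0.004,-0.01,0],[0,0,0],0],[[-0.004,-0.01,0],[0,0,0],0],[[0,0,0.01],[0,0,0],0],[[0,0,0.015],[0,0,0],0],[[0,0,0.02],[0,0,0],0],[[0,0,0.02],[0,0,0],0],[[0,0,0.02],[0,0,0],0],[[0,0,0.015],[0,0,0],0],[[0,0,0],[0,0,0],0]]';python3 - <<'E'
from workcell import bot
from m import *
s=bot.read_state();print(s["position"],s["orientation"],s["wrist_force"])
for n in("scene","top"):
    c=bot.read_camera(n);W,X,Y,ok=meas(c,-22.0);Z=W[...,2]
    for l,a,b in (("top",109,118),("rock",120,145),("hi",131,145)):
        m=ok&(abs(X)<55)&(Z>a)&(Z<b)&(Y>115)&(Y<185)
        if m.sum()>5: r=cv2.minAreaRect(W[m][:,:2].astype(np.float32));print(n,l,m.sum(),np.round(r[0],1),np.round(r[1],1),round(r[2],1),np.percentile(Y[m],[1,50,99]).round(1))
    for l,x0 in(("pad",31),("lock",-33)):
        m=ok&(np.hypot(X-x0,Y-144)<8)&(Z>118)&(Z<150);print(n,l,m.sum(),np.median(Z[m]) if m.any() else 0)
    im=cv2.convertScaleAbs(c["color"][100:350,120:460],alpha=1.8);cv2.imwrite(f"pics/{n}4.png",cv2.resize(im,None,fx=2.3,fy=2.3))
E
```

```text
time_s: 16.7
position: [589.4, 93.9, 198.9]
orientation: [179.9, -0.1, 67.7]
wrist_force: [-1.2, -0.1, 0.7]
width: 0.1
[589.36755351  93.92517644 198.91369237] [ 1.79862644e+02 -5.78959735e-02  6.77062504e+01] [-1.17432648 -0.11908123  0.66024817]
scene top 420 [610.4 147. ] [ 46.  100.9] 67.8 [122.  133.3 166.7]
scene rock 554 [612.5 145.6] [46.6 81.6] 50.7 [122.3 142.3 166.5]
scene hi 100 [609.6 147.9] [43.1 74.2] 51.2 [123.1 145.8 165.5]
scene pad 51 128.38393251477976
scene lock 30 132.5074087399438
top pad 0 0
top lock 0 0
```

View pics/scene4.png

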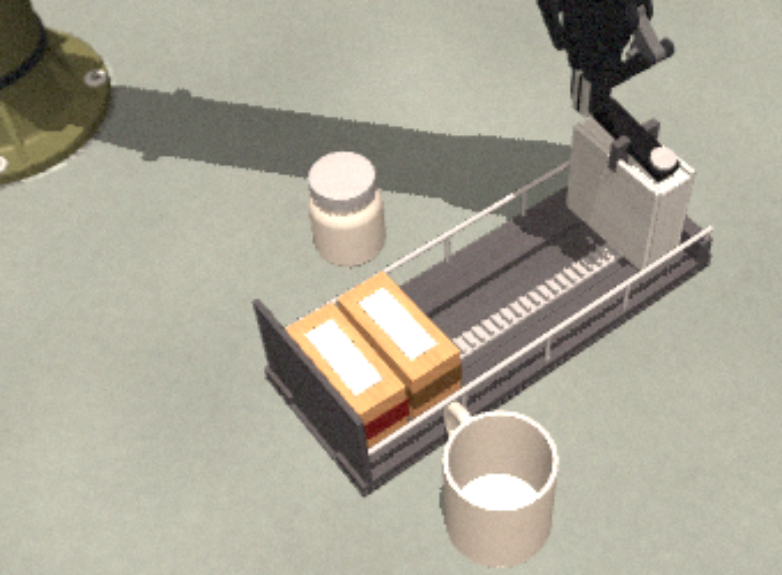

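View pics/top4.png

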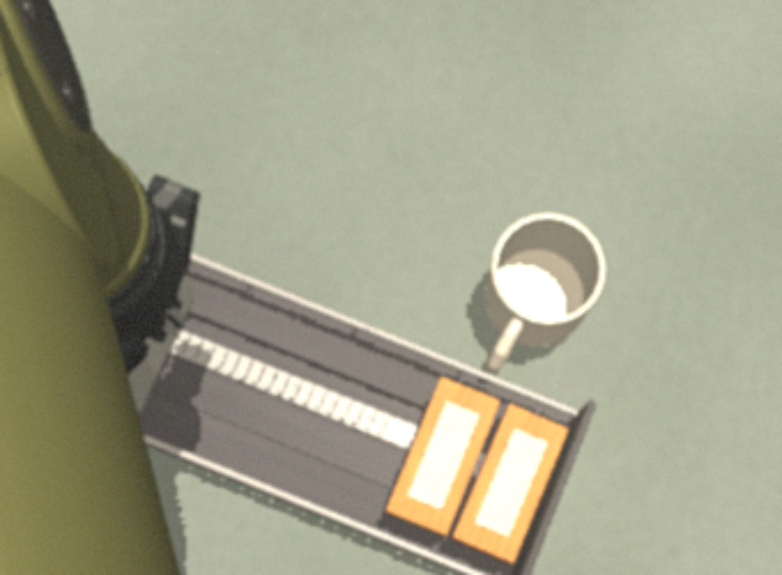

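The scene crop shows the stop at the back with the rocker still released, pad at (663,158), and the cartons, mug and pot unmoved. The lock end should be at about (578.5,159), so I'll go above it.

```bash
python3 -m crank '[[[-0.0015,0.008,0],[0,0,0],0],[[-0.002,0.012,0],[0,0,0],0],[[-0.002,0.012,0],[0,0,0],0],[[-0.002,0.012,0],[0,0,0],0],[[-0.002,0.012,0],[0,0,0],0],[[-0.0015,0.009,0],[0,0,0],0],[[0,0,-0.01],[0,0,0],0],[[0,0,-0.015],[0,0,0],0],[[0,0,-0.012],[0,0,0],0],[[0,0,0],[0,0,0],0]]'
```

```text
time_s: 18.05
position: [576.7, 157.8, 158.5]
orientation: [-179.9, 0.1, 67.7]
wrist_force: [0.3, 0.2, -0.1]
width: 0.2
```

```bash
python3 -m crank '[[[0.001,0.001,-0.004],[0,0,0],0],[[0,0,-0.004],[0,0,0],0],[[0,0,-0.004],[0,0,0],0],[[0,0,-0.002],[0,0,0],0],[[0,0,-0.002],[0,0,0],0],[[0,0,-0.002],[0,0,0],0],[[0,0,-0.002],[0,0,0],0],[[0,0,-0.002],[0,0,0],0],[[0,0,0],[0,0,0],0],[[0,0,0],[0,0,0],0]]'
```

```text
time_s: 19.3
position: [579.0, 159.6, 138.2]
orientation: [180.0, -0.0, 67.7]
wrist_force: [-0.3, 0.1, -0.0]
width: -0.0
```

```bash
python3 -m crank '[[[0,0,-0.001],[0,0,0],0],[[0,0,-0.001],[0,0,0],0],[[0,0,-0.001],[0,0,0],0],[[0,0,-0.001],[0,0,0],0],[[0,0,-0.001],[0,0,0],0],[[0,0,0],[0,0,0],0],[[0,0,0],[0,0,0],0],[[0,0,0],[0,0,0],0],[[0,0,0],[0,0,0],0],[[0,0,0],[0,0,0],0]]'
```

```text
time_s: 20.55
position: [578.6, 159.8, 133.7]
orientation: [180.0, 0.0, 67.7]
wrist_force: [-2.6, -0.3, 7.7]
width: -0.1
```

```bash
python3 -m crank '[[[0,0,-0.001],[0,0,0],0],[[0,0,-0.001],[0,0,0],0],[[0,0,-0.001],[0,0,0],0],[[0,0,-0.001],[0,0,0],0],[[0,0,0],[0,0,0],0],[[0,0,0],[0,0,0],0],[[0,0,0],[0,0,0],0],[[0,0,0],[0,0,0],0],[[0,0,0],[0,0,0],0],[[0,0,0],[0,0,0],0]]'
```

```text
time_s: 21.8
position: [578.8, 159.9, 133.0]
orientation: [179.9, 0.1, 67.7]
wrist_force: [-9.0, -3.2, 23.9]
width: 0.2
```

Bottomed out firmly at 24 N, with the tip at about 125 mm. I'll lift off, move the arm away towards the robot's side, and check from both cameras.

```bash
python3 -m crank '[[[0,0,0.008],[0,0,0],0],[[0,0,0.015],[0,0,0],0],[[0,0,0.02],[0,0,0],0],[[0,0,0.03],[0,0,0],0],[[0,0,0.03],[0,0,0],0],[[-0.01,0.02,0.02],[0,0,0],0],[[-0.01,0.04,0],[0,0,0],0],[[-0.01,0.05,0],[0,0,0],0],[[-0.01,0.05,0],[0,0,0],0],[[-0.01,0.04,0],[0,0,0],0]]'
python3 -m crank '[[[-0.01,0.03,0],[0,0,0],0],[[-0.01,0.03,0],[0,0,0],0],[[-0.01,0.03,0],[0,0,0],0],[[-0.01,0.02,0],[0,0,0],0],[[0,0,0],[0,0,0],0],[[0,0,0],[0,0,0],0],[[0,0,0],[0,0,0],0],[[0,0,0],[0,0,0],0],[[0,0,0],[0,0,0],0],[[0,0,0],[0,0,0],0]]'
python3 - <<'E'
from workcell import bot
from m import *
s=bot.read_state();print(s["position"],s["wrist_force"])
for n in("scene","top"):
    c=bot.read_camera(n);W,X,Y,ok=meas(c,-22.0);Z=W[...,2]
    m=ok&(abs(X)<55)&(Z>109)&(Z<118)&(Y>115)&(Y<185)
    if m.sum()>5: r=cv2.minAreaRect(W[m][:,:2].astype(np.float32));print(n,m.sum(),np.round(r[0],1),np.round(r[1],1),round(r[2],1),np.percentile(Y[m],[1,50,99]).round(1))
    for l,x0 in(("pad",31),("lock",-33)):
        m=ok&(np.hypot(X-x0,Y-144)<8)&(Z>118)&(Z<150);print(n,l,m.sum(),np.median(Z[m]) if m.any() else 0)
    m=ok&(Z>72)&(Z<80)&(Y<-30)&(Y>-180)&(abs(X)<60);print("cart",np.percentile(X[m],[1,50,99]).round(1),np.percentile(Y[m],[1,50,99]).round(1))
    im=cv2.convertScaleAbs(c["color"][100:400,120:460],alpha=1.8);cv2.imwrite(f"pics/{n}5.png",cv2.resize(im,None,fx=2,fy=2))
E
```

```text
time_s: 23.05
position: [526.1, 363.5, 252.8]
orientation: [-179.9, -0.0, 67.9]
wrist_force: [0.7, -0.1, -0.7]
width: -0.0
time_s: 24.3
position: [488.7, 469.5, 252.4]
orientation: [180.0, 0.0, 67.7]
wrist_force: [-0.2, 0.1, 0.9]
width: -0.3
[488.73085625 469.4782796  252.36900881] [-0.19888487  0.06553677  0.87311359]
scene 457 [610.6 147.1] [ 48.7 101.4] 68.3 [121.6 133.9 166.6]
scene pad 54 137.7875242856568
scene lock 36 123.36362554028409
cart [-47.8   3.9  51.2] [-177.7 -123.7  -73.5]
top 850 [609.  147.5] [ 46.  100.1] 67.9 [121.7 133.5 165.8]
top pad 91 140.59202125065673
top lock 93 126.10246516961757
cart [-49.2  -1.3  48.7] [-168.3 -123.7  -74.2]
```

View pics/scene5.png

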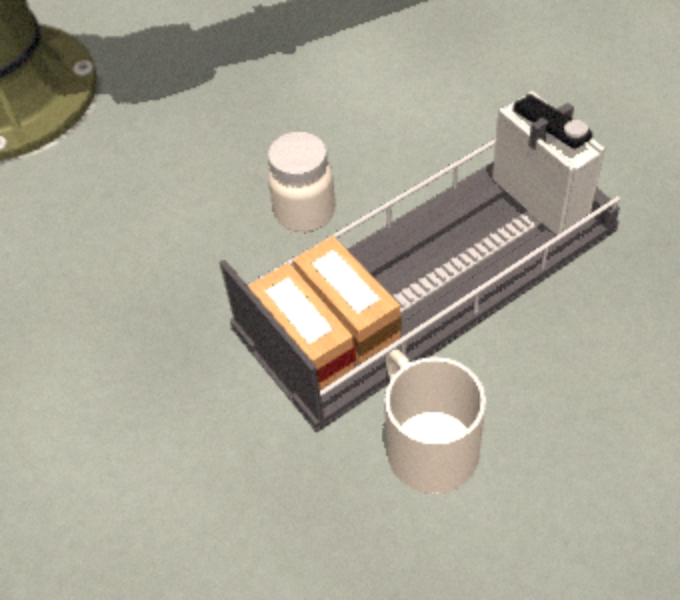

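View pics/top5.png

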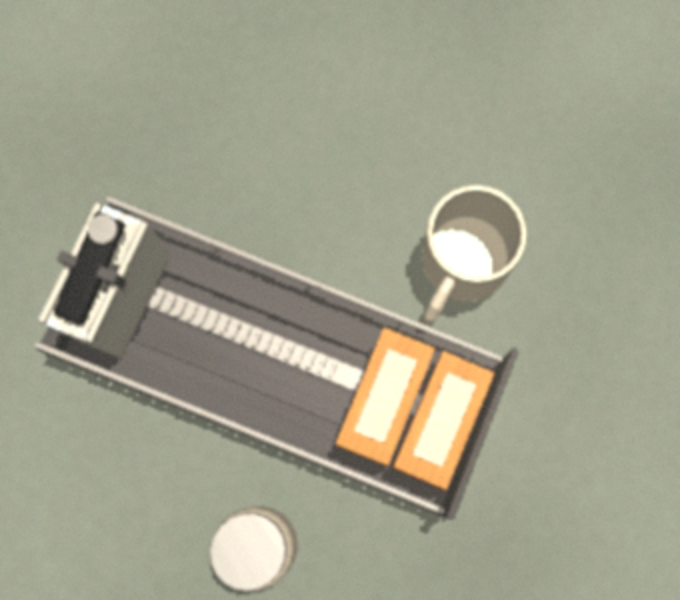

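Both views show the stop at the far end with its pad high again: (576,129) in the scene crop and (102,230) in the top crop. The pad is at about 140 mm and the lock end at about 125 mm, which means locked. The cartons, mug and pot are unmoved and the arm is clear.

```bash
python3 -c "
from workcell import bot
print(bot.hand_in())"
```

```text
the job is handed in; nothing more can be done
None
```

The tea-carton rack is open for restocking, the stop is locked at the far end, and I've handed the job in. I kept the fingers shut throughout: I pressed the padded end of the rocker down, pushed the stop back by its front face, then pressed the plain end to lock it.

- **Stop position:** it met its hard end, where about 20 N moved it no further. Both cameras show its back face where a fully back stop should be.
- **Lock:** both cameras show the rocker back in its locked position, with the pad at about 140 mm and the lock end at about 125 mm. I didn't nudge the stop to test the catch.
- **Surroundings:** the cartons measured within about 1 mm of where they started. I checked the mug and sugar pot by eye only, and they look unmoved.
- **Limits:** it took about 24 s, the largest wrist force I read after any move was about 26 N, and the arm ended clear of everything.

No check failed. The two cameras disagree by 2–3 mm in height, which is about their calibration error.

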